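# Swap the ruler and the stapler on the office desk

## Robot

A 6-joint arm with a two-finger parallel gripper is mounted at the origin on the work surface. World frame = base frame: x ahead of the robot, y to its left, z up, the work surface at z = 0. Lengths are in m, angles in rad, forces in N, time in s.
With the tool pointing down it reaches from about 0.25 to 0.775 m from the base axis. Payload 8.9 kg.
Tool frame: the origin (TCP) lies midway between the tips of the shut fingers; the grasp point (between the pads) lies 19 mm behind it; z points along the fingers, y is the line along which they close (so a half turn about z gives the same grasp; the last joint's range is limited). The gripper opens to 85 mm and grips with 20 to 120 N. Pads are 22 mm wide; open, the fingers measure 114 mm over their backs; the gripper's body (76 mm by 85 mm) begins 54 mm behind the grasp point. The pads swing forward as they close: fully open they stand 13 mm farther back than shut.
Start: joints at [1.196, 0.291, -0.153, 1.127, 0, 1.431], TCP at [0.123, 0.51, 0.201] pointing down, gripper open.
Joint ranges: [-2.52, 2.52], [-0.91, 1.74], [-1.3, 1.37], [-1.96, 2.02], [-1.52, 1.47], [-3.14, 3.14]. Speed limits (rad/s): [2.22, 2.22, 2.79, 3.14, 3.14, 3.14].

## Interface

Orientations are given as a unit quaternion [w, x, y, z].
In Python, from rig import status, snapshot, get_calibration, ctrl, recognise, landmark_of gives the robot as it stands.
- The arm moves only by the shell command python3 -m creep 'ROWS'. ROWS is JSON, a list of rows, each a list of 7 numbers: the shift along the tool's x, y, z normalised to -1 to 1, where 1 is 2.5 cm, then the turn, a rotation vector about the tool's x, y, z normalised to -1 to 1, where 1 is 6 degrees, then the gripper's target within -1 to 1 (shut at 1, half-way at 0, fully open at -1). In form: [[dx, dy, dz, ax, ay, az, claw], ...]. A call has exactly 10 rows; each row shifts and turns the commanded pose from where the row before left it, along the tool's axes as they then stand; what a row does not reach is not made up. A row lasts 1/10 s, in which the tool goes at most 50 mm and 8.59 degrees, less where a joint would pass 70% of its speed; a pose out of reach is approached as far as the arm can. A call with a number of a shift or a turn outside -1 to 1 is refused whole. A call with a gripper value outside its range is refused whole. The fingers move at their own pace and stop on an object; the grip force is fixed at half the most. Time passes only in rows, so rows that do not move let the fingers close, or fill a call up. It gives the time, the measured TCP pose, the force, the opening and the grip force at its end, in the units of the state.
- status.state(): the state, without advancing time (a new reading comes with each control period).
- snapshot(name): name is "side" or "top" or "wrist"; returns (picture, depth): 420x560x3 uint8, blue, green, red; 420x560 float32, m along the optical axis (not along the pixel's ray), 0 where there is no reading.
- get_calibration(name): a dict with "fx", "fy", "cx", "cy" (pixels), "T" (4x4, takes a point from camera to world coordinates). Camera axes: x right, y up, looking along -z (the intrinsics and any distortion apply to the point x, -y, -z); pixel columns grow to the right and rows downward; lengths in m; the calibration is good to about 2 mm. A picture is of the moment at which its call begins: read the wrist's pose just before it. get_calibration takes no time and is no camera call; for the wrist camera it gives the pose at the moment of the call.
- ctrl.hand_in(): hands the job in; it is judged then, once.
Trained networks look in the newest picture that a camera, given by its name, has taken for a name from the list of things; names that differ only in an ending like _2 or _b are one class to them, and where a whole thing is asked for, a point or a joint stands for the part that bears it (a point fixed in the world has none). Each returns a list of dicts, best first, with "conf" (0 to 1); they miss things now and then, are a little off and sometimes report something else, mostly with a low value. They report only what shows in the picture. A call takes as long as a camera call. They do not tell look-alikes from the thing itself.
- recognise(camera, label): "box" ([left, top, width, height] in pixels, round what is visible of it).
- landmark_of(camera, label): "uv" ([column, row] in pixels: a listed point, or the origin of a listed thing).
The state is a dict: "time": time; "joint_pos": joint angles; "dq": joint speeds; "tau": joint torques, N m; "ee_pos": TCP position; "tcp_rot": TCP orientation; "contact_force": force on the tool from outside, world axes, zero at the start; "torque": the same for the moment, N m; "opening": opening from 0.0 (shut) to 1.0 (fully open); "grip_force": force on a finger pad.
Only numpy, scipy, OpenCV 4.12 (cv2) and the standard library are available. Lean on these libraries where they do the work, as an engineer would, in place of code of your own. Each camera call takes 0.05 s, during which the arm holds its last target. There are 200 camera calls.

## Task

The ruler and the stapler are in each other's places: stand the stapler upright on the wooden riser and put the ruler away in the pen tray, lying flat on its floor. The ruler is too thin to pick up where it lies, so slide it until one end juts well out past the riser's edge, then grip that end and lift it off. Set both down without dropping them, and leave the calculator, the disc spindle and the pen cup where they are.

Things in the scene. Friction and masses are not known exactly. Their poses are not given: they have to be found in the camera images.
- riser: Brown wooden monitor riser standing on the desk, fixed. Top board 220 mm (its x) by 380 mm (its y), 18 mm thick, upper face 90 mm above the desk, smooth. Origin: on the desk under the middle of the board, so its edges lie at x = +-110 mm and y = +-190 mm; -x is the side nearest the robot. Two end panels 18 mm thick at y = +-172 mm carry it; between them it is open below. It stands left or right of the robot's middle line, the tray on the other side.
- ruler: Flat blue plastic ruler with white marks, 160 mm long (its x), 32 mm wide (its y), 3 mm thick, about 45 g, lying loose on the riser, roughly square to the riser's long edge. It slides easily on the wood (friction about 0.35) and follows a fingertip pressed on it or pushing it. Origin: middle of its underside.
- ruler_end_a (a point): Middle of the +x end of the ruler, on the underside, 80 mm from its origin (the far end at the start).
- ruler_end_b (a point): Middle of the -x end of the ruler, on the underside, 80 mm from its origin (the end nearest the robot at the start).
- tray: Shallow grey open pen tray, fixed on the desk. Outside 250 mm (its x) by 138 mm (its y) by 20 mm high, walls and floor 4 mm thick. Origin: middle of its underside; the floor is 4 mm above it.
- stapler: Stapler, red with a black base and a steel magazine, standing loose in the tray. 140 mm long (its x), 50 mm high, about 220 g; base 38 mm wide and 8 mm high, red upper part 32 mm wide (its y) and 134 mm long from 22 to 50 mm above the underside, to be gripped there across its y. Origin: middle of its underside, which is also near its centre of mass in plan.
- calculator: Grey calculator lying at the back of the desk, 140 mm (x) by 85 mm (y) by 14 mm. Origin: middle of its underside. To be left alone.
- spindle: Green stack of discs on a black spindle base, 130 mm across, 114 mm high, at the back of the desk. Origin: middle of its underside. To be left alone.
- pencup: Black empty pen cup, 80 mm across, 100 mm high, at the back of the desk. Origin: middle of its underside. To be left alone.
Things that resemble listed ones, but are neither listed nor needed, are in the scene too. Of the things like the stapler, leave any that is blue, turquoise or yellow; of the rest the larger one is meant.

How it is judged:
By the outcome, as a careful person would: the job done as asked, in the order asked, and still so for the second after the job is handed in, with the robot touching nothing.
It also fails if it takes over 61 s, if anything falls off the work surface, if the arm or the gripper's body presses on something with over 40 N, if the wrist force passes 120 N, or if a joint passes its speed limit or range.

## Working session

There is one attempt and no reset: what is moved stays moved. The work goes in short steps, Python scripts to look and compute and a shell command to move; the robot and the scene stay as the last step left them, time stands still between calls to the robot, and variables do not carry over. Pictures are saved under pics/ and viewed, at most 10 in all, crops included, and the job is handed in when it is done.

```bash
ls; mkdir -p pics; python3 - <<'E'
from rig import *
import cv2,numpy as np
s=status.state();print({k:np.round(v,3).tolist() for k,v in s.items()})
for c in("top","side"):
    p,d=snapshot(c);cv2.imwrite(f"pics/{c}0.png",p);np.save(f"{c}0.npy",d)
    k=get_calibration(c);print(c,{a:(np.round(b,3).tolist()) for a,b in k.items()})
    for l in("stapler","riser","tray","ruler","ruler_end_a","ruler_end_b"):
        for r in landmark_of(c,l)[:3]:
            print(l,np.round(r["uv"],1),round(r["conf"],2))
E
```

```text
pics
{'time': 0.0, 'joint_pos': [1.196, 0.291, -0.154, 1.127, -0.0, 1.432], 'dq': [-0.001, 0.0, 0.0, 0.002, -0.0, 0.001], 'tau': [-0.001, -53.715, 33.137, 0.016, -0.0, -0.0], 'ee_pos': [0.122, 0.51, 0.2], 'tcp_rot': [-0.0, 0.118, 0.993, -0.001], 'contact_force': [-0.198, -0.155, -0.489], 'torque': [-0.021, 0.044, 0.008], 'grip_force': 0.0, 'opening': 1.0}
top {'fx': 386.37, 'fy': 386.37, 'cx': 281.226, 'cy': 204.78, 'T': [[0.009, 0.989, -0.145, 0.417], [-1.0, 0.007, -0.013, 0.054], [-0.012, 0.145, 0.989, 1.063], [0.0, 0.0, 0.0, 1.0]]}
stapler [237.1 226.7] 0.96
stapler [300.9 215.4] 0.89
stapler [149.3 150.8] 0.87
riser [400.7 214.8] 0.71
riser [308.9 132. ] 0.49
tray [236.7 214.9] 0.74
ruler [415.3 213.2] 0.82
ruler_end_a [422.9 247.4] 0.94
ruler_end_a [405.1 181.8] 0.88
ruler_end_b [422.9 247.4] 0.94
ruler_end_b [405.1 181.8] 0.88
side {'fx': 398.379, 'fy': 398.379, 'cx': 285.455, 'cy': 214.234, 'T': [[-0.983, 0.097, -0.155, 0.381], [-0.181, -0.621, 0.763, 0.756], [-0.022, 0.778, 0.628, 0.677], [0.0, 0.0, 0.0, 1.0]]}
stapler [380.3 295.2] 0.97
stapler [139.1 379.4] 0.8
stapler [232.3 363.1] 0.78
riser [294.2 173.4] 0.85
tray [269.3 285.1] 0.83
ruler [294.9 148. ] 0.73
ruler_end_a [324.7 146.7] 0.89
ruler_end_a [271.8 150.8] 0.71
ruler_end_b [324.7 146.7] 0.89
ruler_end_b [271.8 150.8] 0.71
```

View pics/top0.png

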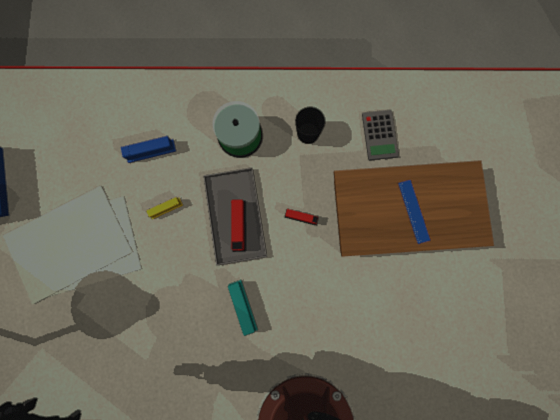

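View pics/side0.png

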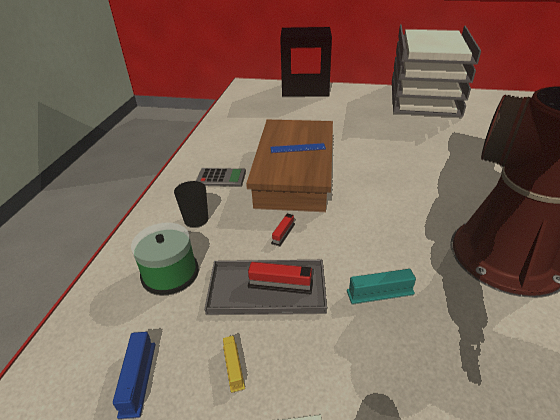

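The top view shows the riser around (415,208) with the blue ruler from (405,182) to (423,243). The tray is at (237,215) with the large red stapler in it at (238,225). The small red stapler at (301,216) and the blue, yellow and turquoise ones are decoys. Next I measure poses from depth.

```bash
cat > h.py <<'E'
import cv2,numpy as np
from rig import *
def cloud(cam,d,k=None):
    k=k or get_calibration(cam)
    v,u=np.mgrid[:d.shape[0],:d.shape[1]]
    P=np.stack([(u-k["cx"])/k["fx"]*d,-(v-k["cy"])/k["fy"]*d,-d],-1)
    T=np.array(k["T"]);return P@T[:3,:3].T+T[:3,3]
def rect(P):
    """P Nx3 -> centre, (long, short), yaw of long axis deg"""
    r=cv2.minAreaRect((P[:,:2]*1000).astype(np.float32))
    b=cv2.boxPoints(r);e=[b[1]-b[0],b[2]-b[1]];e.sort(key=np.linalg.norm)
    return np.round(r[0],1),[round(float(np.linalg.norm(x)),1) for x in e[::-1]],round(float(np.degrees(np.arctan2(e[1][1],e[1][0]))%180),1)
def hsv(p): return cv2.cvtColor(p,cv2.COLOR_BGR2HSV)
def big(m):
    n,l,s,_=cv2.connectedComponentsWithStats(m.astype(np.uint8));return l==1+np.argmax(s[1:,4])
E
python3 - <<'E'
from h import *
for c in("top","side"):
    p=cv2.imread(f"pics/{c}0.png");d=np.load(f"{c}0.npy");W=cloud(c,d);H=hsv(p);x,y,z=W[...,0],W[...,1],W[...,2]
    h,s=H[...,0],H[...,1]
    box=(x>.2)&(x<.75)
    R=big(box&(y<0)&(z>.08)&(z<.11)&(d>0));print(c,"riser",rect(W[R]),np.median(W[R][:,2]))
    m=big(box&(y<0)&(z>.08)&(z<.11)&(h>100)&(h<130)&(s>100));print("ruler",rect(W[m]),np.median(W[m][:,2]),m.sum())
    red=((h<8)|(h>172))&(s>150)
    m=big(box&(y>.1)&red&(z>.03)&(z<.07));print("stapler red",rect(W[m]),np.median(W[m][:,2]))
    m=box&(y>.06)&(y<.3)&(z>.014)&(z<.024)&(s<60);m=big(m);print("tray rim",rect(W[m]),np.median(W[m][:,2]))
    for n,(a,b) in dict(spindle=(.55,.17),cup=(.6,0),calc=(.58,-.19)).items():
        m=big((np.hypot(x-a,y-b)<.11)&(z>.008)&(x>.53)&(d>0));print(n,rect(W[m]),np.percentile(W[m][:,2],95).round(3))
    m=big((np.hypot(x-.37,y)<.08)&(z>.012)&red);print("small",rect(W[m]),W[m][:,2].max())
E
```

```text
top riser (array([ 556.4, -266.7]), [382.8, 220.8], 94.4) 0.08985522394514223
ruler (array([ 545.3, -266.8]), [160.1, 33.5], 15.7) 0.09273647610673885 778
stapler red (array([512.4, 183.6]), [129.8, 32.5], 1.4) 0.05368800138376584
tray rim (array([557.7, 198.6]), [216.9, 138.7], 10.1) 0.019766962070704608
spindle (array([556.7, 188. ]), [53.0, 41.9], 0.8) 0.057
cup (array([592.9, -91.1]), [120.8, 38.6], 4.3) 0.093
calc (array([ 596.9, -189.2]), [218.5, 135.2], 90.5) 0.094
small (array([417. ,  54.4]), [0.0, 0.0], 0.0) 1.0625160378660221
side riser (array([ 556.4, -264.7]), [386.8, 220.3], 94.6) 0.0904594486233436
ruler (array([ 546.1, -266.1]), [159.0, 36.1], 15.4) 0.09332504331162939 288
stapler red (array([513.5, 185.3]), [133.7, 34.5], 1.7) 0.05337402819268233
tray rim (array([540.9, 197. ]), [250.3, 140.3], 10.5) 0.01960118478001016
spindle (array([592.6, 169.7]), [128.6, 78.8], 4.5) 0.056
cup (array([591.6, -89.1]), [122.0, 42.3], 4.2) 0.092
calc (array([ 597.4, -189.3]), [217.6, 134.6], 90.0) 0.093Traceback (most recent call last):
  File "<stdin>", line 13, in <module>
  File "h.py", line 15, in big
    n,l,s,_=cv2.connectedComponentsWithStats(m.astype(np.uint8));return l==1+np.argmax(s[1:,4])
                                                                             ~~~~~~~~~^^^^^^^^^
    return _wrapfunc(a, 'argmax', axis=axis, out=out, **kwds)
    return bound(*args, **kwds)
ValueError: attempt to get argmax of an empty sequence
```

```bash
cat >> h.py <<'E'
def goto(pos,yaw=None,s=None):
    """yaw: world yaw (deg) of tool x. prints az units first, then shift units after the turn (tool taken vertical)"""
    s=s or status.state();w,a,b,c=s["tcp_rot"]
    from scipy.spatial.transform import Rotation as Ro
    M=Ro.from_quat([a,b,c,w]).as_matrix();y0=np.degrees(np.arctan2(M[1,0],M[0,0]))
    tilt=np.degrees(np.arccos(-M[2,2]));yaw=y0 if yaw is None else yaw
    az=-(((yaw-y0+180)%360)-180)/6;t=np.radians(yaw)
    D=np.array(pos)-s["ee_pos"];X=np.array([np.cos(t),np.sin(t),0]);Y=np.array([X[1],-X[0],0])
    print("t",round(s["time"],2),"yaw",y0.round(1),"tilt",tilt.round(2),"pos",np.round(s["ee_pos"],4),"F",np.round(s["contact_force"],1),"| az",az.round(2),"dx dy dz",(np.array([D@X,D@Y,-D[2]])/.025).round(2))
E
A='[-0.9,-0.79,0,0,0,0,-1]'
python3 -m creep '[[0,0,0,0,0,-0.85,-1],[0,0,0,0,0,-0.85,-1],[0,0,0,0,0,-0.8,-1],[-0.9,-0.79,0,0,0,0,-1],[-0.9,-0.79,0,0,0,0,-1],[-0.9,-0.79,0,0,0,0,-1],[-0.9,-0.79,0,0,0,0,-1],[-0.9,-0.79,0,0,0,0,-1],[-0.9,-0.79,0,0,0,0,-1],[-0.9,-0.79,0,0,0,0,-1]]'
python3 -m creep '[[-0.9,-0.79,0,0,0,0,-1],[-0.9,-0.79,0,0,0,0,-1],[-0.9,-0.79,0,0,0,0,-1],[-0.9,-0.79,0,0,0,0,-1],[-0.9,-0.79,0,0,0,0,-1],[-0.9,-0.79,0,0,0,0,-1],[-0.9,-0.79,0,0,0,0,-1],[-0.9,-0.79,0,0,0,0,-1],[-0.9,-0.79,0,0,0,0,-1],[-0.9,-0.79,0,0,0,0,-1]]'
python3 - <<'E'
from h import *
k=get_calibration("wrist");p,d=snapshot("wrist");cv2.imwrite("pics/w1.png",p)
W=cloud("wrist",d,k);H=hsv(p);h,s=H[...,0],H[...,1];z=W[...,2]
m=big(((h<8)|(h>172))&(s>120)&(z>.03)&(z<.07));print(rect(W[m]),np.median(W[m][:,2]),m.sum())
goto([.513,.1845,.1],181.5)
E
```

```text
time: 1.7
ee_pos: [0.2846, 0.3756, 0.2009]
tcp_rot: [0.0, -0.013, 1.0, 0.0]
contact_force: [-0.6, 1.3, 0.1]
opening: 1.001
grip_force: 0.0
time: 2.7
ee_pos: [0.5146, 0.1838, 0.2008]
tcp_rot: [0.0, -0.013, 1.0, 0.0]
contact_force: [-0.3, 1.0, -0.2]
opening: 1.0
grip_force: 0.0
(array([510.9, 182.4]), [132.9, 32.1], 1.7) 0.053190213107563666 4626
t 2.75 yaw -178.6 tilt 0.15 pos [0.518  0.1813 0.2006] F [ 1.2 -2.8 -0.3] | az -0.02 dx dy dz [0.2  0.13 4.03]
```

View pics/w1.png

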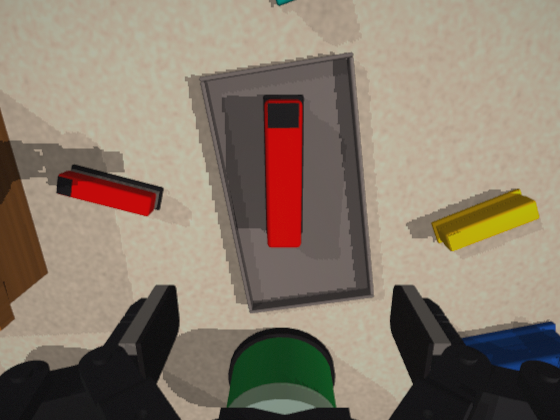

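The wrist view shows the stapler centred between the fingers at (283,170), with clear floor on both sides, so I descend.

```bash
python3 -m creep '[[0.2,0,0.3,0,0,0,-1],[0,0.1,0.8,0,0,0,-1],[0,0,0.9,0,0,0,-1],[0,0,0.9,0,0,0,-1],[0,0,0.9,0,0,0,-1],[0,0,0.9,0,0,0,-1],[0,0,0.9,0,0,0,-1],[0,0,0.8,0,0,0,-1],[0,0,0.5,0,0,0,-1],[0,0,0.2,0,0,0,-1]]'
python3 -c "
from h import *
goto([.512,.1835,.022],181.5)"
```

```text
time: 3.75
ee_pos: [0.5071, 0.1874, 0.0222]
tcp_rot: [-0.001, -0.013, 1.0, -0.0]
contact_force: [1.4, -0.3, 0.7]
opening: 1.004
grip_force: 0.0
t 3.75 yaw -178.5 tilt 0.12 pos [0.5071 0.1874 0.0222] F [ 1.4 -0.3  0.7] | az 0.0 dx dy dz [-0.19 -0.16  0.01]
```

```bash
python3 -m creep '[[-0.15,-0.12,0,0,0,0,-1],[0,0,0,0,0,0,0],[0,0,0,0,0,0,1],[0,0,0,0,0,0,1],[0,0,0,0,0,0,1],[0,0,0,0,0,0,1],[0,0,0,0,0,0,1],[0,0,0,0,0,0,1],[0,0,0,0,0,0,1],[0,0,0,0,0,0,1]]'
python3 -c "
from h import *
for i in range(2): goto([.512,.1835,.022],181.5)"
```

```text
time: 4.75
ee_pos: [0.5128, 0.1843, 0.0236]
tcp_rot: [0.0, -0.013, 1.0, 0.0]
contact_force: [0.1, 0.2, 5.2]
opening: 0.001
grip_force: 2.8
t 4.75 yaw -178.5 tilt 0.04 pos [0.5128 0.1843 0.0236] F [0.1 0.2 5.2] | az -0.0 dx dy dz [ 0.03 -0.03  0.06]
t 4.75 yaw -178.5 tilt 0.04 pos [0.5128 0.1843 0.0236] F [0.1 0.2 5.2] | az -0.0 dx dy dz [ 0.03 -0.03  0.06]
```

```bash
python3 - <<'E'
from h import *
k=get_calibration("wrist");p,d=snapshot("wrist")
p2,_=snapshot("side");cv2.imwrite("pics/c2.png",np.hstack([cv2.resize(p,(400,300)),cv2.resize(p2[200:350,180:380],(400,300))]))
W=cloud("wrist",d,k);H=hsv(p);h,s=H[...,0],H[...,1];z=W[...,2]
m=big(((h<8)|(h>172))&(s>120)&(z>.02)&(z<.09)&(d>0));print(rect(W[m]),np.median(W[m][:,2]),m.sum())
E
```

```text
(array([484.5, 181.5]), [79.8, 32.1], 1.7) 0.05317775315315046 8446
```

View pics/c2.png

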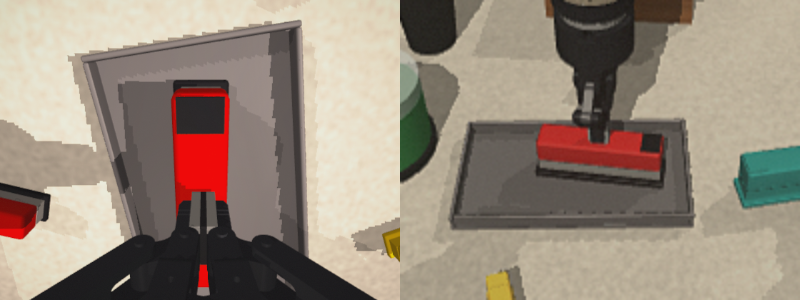

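The fingers are shut on top of the stapler (tips at about (600,135) in the right half), although the state reads z = 0.024. I check the real tip height against the cameras.

```bash
python3 - <<'E'
from h import *
s=status.state();print(np.round(s["joint_pos"],4),np.round(s["ee_pos"],4),s["opening"],s["contact_force"])
k=get_calibration("wrist");T=np.array(k["T"]);print(T.round(4).tolist())
p,d=snapshot("wrist");W=cloud("wrist",d,k);print("wrist tip",[W[r,285].round(3).tolist() for r in range(256,310,8)], [W[r,275].round(3).tolist() for r in range(260,310,10)])
for c in("side","top"):
    p,d=snapshot(c);W=cloud(c,d);H=hsv(p)
    m=(np.hypot(W[...,0]-.512,W[...,1]-.184)<.02)&(H[...,1]<90)&(W[...,2]>.03)&(d>0)
    q=W[m];
    if len(q): print(c,len(q),np.percentile(q[:,2],[0,2,10,50,100]).round(4),q[q[:,2].argsort()[:5]].round(3).tolist())
E
```

```text
[ 0.2109  0.4907 -0.3591  0.7205  0.      0.1848] [0.5127 0.1843 0.0236] 0.0001075129940288401 [-0.81204415 -0.29586095  5.6958851 ]
[[-0.026, -0.9442, -0.3284, 0.4272], [0.9997, -0.0247, -0.0083, 0.1815], [-0.0003, -0.3285, 0.9445, 0.1962], [0.0, 0.0, 0.0, 1.0]]
wrist tip [[0.497, 0.184, 0.054], [0.501, 0.184, 0.053], [0.501, 0.184, 0.06], [0.501, 0.184, 0.067], [0.501, 0.184, 0.072], [0.501, 0.184, 0.079], [0.501, 0.184, 0.084]] [[0.499, 0.179, 0.053], [0.501, 0.18, 0.06], [0.501, 0.18, 0.067], [0.501, 0.18, 0.075], [0.501, 0.18, 0.082]]
side 145 [0.058  0.0617 0.0676 0.084  0.2174] [[0.506, 0.192, 0.058], [0.504, 0.192, 0.058], [0.504, 0.192, 0.061], [0.506, 0.193, 0.062], [0.523, 0.193, 0.062]]
```

```bash
python3 -m creep '[[0,0,-0.4,0,0,0,1],[0,0,-0.8,0,0,0,1],[0,0,-0.8,0,0,0,1],[0,0,-0.8,0,0,0,1],[0,0,-0.4,0,0,0,1],[0,0,0,0,0,0,1],[0,0,0,0,0,0,1],[0,0,0,0,0,0,1],[0,0,0,0,0,0,1],[0,0,0,0,0,0,1]]'
python3 - <<'E'
from h import *
s=status.state();k=get_calibration("wrist");T=np.array(k["T"]);print(np.round(s["ee_pos"],4),T[:3,3].round(4),s["opening"],s["contact_force"])
p,d=snapshot("wrist");W=cloud("wrist",d,k);print("wrist tip",[(r,W[r,285].round(3).tolist()) for r in range(240,310,6)])
H=hsv(p);h,sa=H[...,0],H[...,1];z=W[...,2]
m=big(((h<8)|(h>172))&(sa>120)&(z>.03)&(z<.07));print(rect(W[m]),np.median(W[m][:,2]),m.sum())
p2,d2=snapshot("side");cv2.imwrite("pics/c3.png",np.hstack([cv2.resize(p,(400,300)),cv2.resize(p2[150:350,150:417],(400,300))]))
E
```

```text
time: 6.0
ee_pos: [0.5121, 0.1841, 0.1027]
tcp_rot: [-0.001, -0.013, 1.0, -0.0]
contact_force: [-1.4, 0.4, -0.2]
opening: -0.001
grip_force: 0.0
[0.5121 0.1841 0.1027] [0.4268 0.1814 0.2754] -0.0010244677564193079 [-1.40719327  0.43489622 -0.15024258]
wrist tip [(240, [0.524, 0.184, 0.054]), (246, [0.528, 0.184, 0.053]), (252, [0.533, 0.184, 0.053]), (258, [0.537, 0.185, 0.054]), (264, [0.541, 0.185, 0.054]), (270, [0.5, 0.183, 0.14]), (276, [0.5, 0.183, 0.144]), (282, [0.5, 0.183, 0.148]), (288, [0.5, 0.183, 0.152]), (294, [0.501, 0.183, 0.156]), (300, [0.5, 0.183, 0.16]), (306, [0.5, 0.183, 0.165])]
(array([499.7, 182. ]), [110.4, 32.1], 1.7) 0.05320967805632393 6654
```

View pics/c3.png

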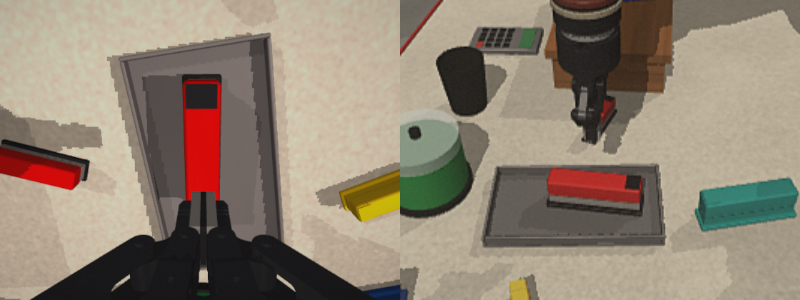

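In free air the shut tips are about 0.033 m higher than the state's z says (real tip z is roughly state z + 0.033). The stapler hasn't moved. I regrasp with that offset included.

```bash
python3 -m creep '[[0,0,0,0,0,0,-1],[0,0,0,0,0,0,-1],[0,0,0,0,0,0,-1],[0,0,0,0,0,0,-1],[0,0,0.7,0,0,0,-1],[0,0,0.8,0,0,0,-1],[0,0,0.8,0,0,0,-1],[0,0,0.8,0,0,0,-1],[0,0,0.8,0,0,0,-1],[0,0,0.4,0,0,0,-1]]'
python3 -m creep '[[0,0,0.15,0,0,0,-1],[0,0,0,0,0,0,-1],[0,0,0,0,0,0,1],[0,0,0,0,0,0,1],[0,0,0,0,0,0,1],[0,0,0,0,0,0,1],[0,0,0,0,0,0,1],[0,0,0,0,0,0,1],[0,0,0,0,0,0,1],[0,0,0,0,0,0,1]]'
python3 - <<'E'
from h import *
k=get_calibration("wrist");T=np.array(k["T"]);p,d=snapshot("wrist");print(T[:3,3].round(4));goto([.512,.1835,.2],184.5)
E
```

```text
time: 7.1
ee_pos: [0.5115, 0.184, -0.0057]
tcp_rot: [-0.001, -0.013, 1.0, -0.0]
contact_force: [-0.3, 0.5, -0.3]
opening: 1.001
grip_force: 0.0
time: 8.1
ee_pos: [0.513, 0.1843, -0.0073]
tcp_rot: [0.001, -0.013, 1.0, 0.0]
contact_force: [0.3, -1.1, 4.9]
opening: 0.365
grip_force: 60.6
[0.4273 0.1814 0.1652]
t 8.15 yaw -178.5 tilt 0.06 pos [ 0.513   0.1843 -0.0073] F [-0.8 -0.7  5.2] | az -0.5 dx dy dz [ 0.04 -0.03 -8.29]
```

```bash
python3 -m creep '[[0,0,-0.3,0,0,0,1],[0,0,-0.6,0,0,0,1],[0,0,-0.9,0,0,0,1],[0,0,-0.9,0,0,0,1],[0,0,-0.9,0,0,0,1],[0,0,-0.9,0,0,0,1],[0,0,-0.9,0,0,0,1],[0,0,-0.7,0,0,0,1],[0,0,-0.4,0,0,-0.25,1],[0,0,0,0,0,-0.25,1]]'
python3 -m creep '[[0,-0.4,0,0,0,0,1],[0,-0.7,0,0,0,0,1],[-0.1,-0.9,0,0,0,0,1],[-0.1,-0.9,0,0,0,0,1],[-0.1,-0.9,0,0,0,0,1],[-0.1,-0.9,0,0,0,0,1],[0,-0.9,0,0,0,0,1],[0,-0.9,0,0,0,0,1],[0,-0.9,0,0,0,0,1],[0,-0.9,0,0,0,0,1]]'
python3 -m creep '[[0,-0.9,0,0,0,0,1],[0,-0.9,0,0,0,0,1],[0,-0.9,0,0,0,0,1],[0,-0.9,0,0,0,0,1],[0,-0.8,0,0,0,0,1],[0,-0.5,0,0,0,0,1],[0,-0.2,0,0,0,0,1],[0,0,0,0,0,0,1],[0,0,0,0,0,0,1],[0,0,0,0,0,0,1]]'
python3 - <<'E'
from h import *
goto([.549,-.15,.079],184.5)
p,d=snapshot("side");W=cloud("side",d);H=hsv(p);h,s=H[...,0],H[...,1];z=W[...,2]
m=((h<8)|(h>172))&(s>120)&(z>.1)&(z<.3)&(np.abs(W[...,1]+.15)<.05)&(abs(W[...,0]-.55)<.12);print(rect(W[m]),np.percentile(W[m][:,2],[5,50,95]),m.sum(),status.state()["grip_force"])
cv2.imwrite("pics/s4.png",p[80:260,180:420])
E
```

```text
time: 9.15
ee_pos: [0.5132, 0.1844, 0.1558]
tcp_rot: [0.001, -0.04, 0.999, 0.0]
contact_force: [0.7, -0.2, -2.6]
opening: 0.367
grip_force: 59.6
time: 10.15
ee_pos: [0.5376, -0.0233, 0.1532]
tcp_rot: [-0.001, -0.039, 0.999, 0.0]
contact_force: [0.0, 0.2, -3.1]
opening: 0.371
grip_force: 59.7
time: 11.15
ee_pos: [0.5486, -0.1481, 0.1545]
tcp_rot: [-0.0, -0.04, 0.999, 0.0]
contact_force: [-0.7, 0.0, -2.1]
opening: 0.366
grip_force: 59.8
t 11.15 yaw -175.5 tilt 0.02 pos [ 0.5486 -0.1481  0.1545] F [-0.7  0.  -2.1] | az 0.01 dx dy dz [-0.01 -0.08  3.02]
(array([ 548.9, -131.5]), [135.0, 58.5], 1.6) [0.19292449 0.20977156 0.21737076] 585 59.775468707084656
```

View pics/s4.png

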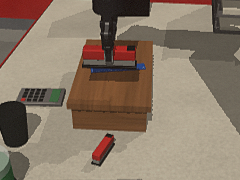

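The stapler is held upright and level above the riser (top about 0.217, so 77 mm left to lower).

```bash
python3 -m creep '[[0,0,0.4,0,0,0,1],[0,0,0.7,0,0,0,1],[0,0,0.7,0,0,0,1],[0,0,0.5,0,0,0,1],[0,0,0.3,0,0,0,1],[0,0,0.2,0,0,0,1],[0,0,0.1,0,0,0,1],[0,0,0.06,0,0,0,1],[0,0,0,0,0,0,1],[0,0,0,0,0,0,1]]'
python3 -c "
from h import *
goto([.549,-.15,.079],184.5)"
```

```text
time: 12.2
ee_pos: [0.549, -0.1491, 0.081]
tcp_rot: [0.0, -0.039, 0.999, -0.0]
contact_force: [0.1, 0.0, -3.3]
opening: 0.365
grip_force: 59.8
t 12.2 yaw -175.5 tilt 0.04 pos [ 0.549  -0.1491  0.081 ] F [ 0.1  0.  -3.3] | az -0.0 dx dy dz [ 0.   -0.04  0.08]
```

```bash
python3 -m creep '[[0,0,0.04,0,0,0,1],[0,0,0.04,0,0,0,1],[0,0,0.02,0,0,0,1],[0,0,0,0,0,0,1],[0,0,0,0,0,0,1],[0,0,0,0,0,0,1],[0,0,0,0,0,0,1],[0,0,0,0,0,0,1],[0,0,0,0,0,0,1],[0,0,0,0,0,0,1]]'
```

```text
time: 13.2
ee_pos: [0.5489, -0.1491, 0.0787]
tcp_rot: [0.0, -0.039, 0.999, -0.0]
contact_force: [-2.0, 0.2, 5.5]
opening: 0.367
grip_force: 60.7
```

```bash
python3 -m creep '[[0,0,0,0,0,0,0],[0,0,0,0,0,0,-0.4],[0,0,0,0,0,0,-0.6],[0,0,0,0,0,0,-0.6],[0,0,0,0,0,0,-0.6],[0,0,-0.3,0,0,0,-0.6],[0,0,-0.7,0,0,0,-0.6],[0,0,-0.9,0,0,0,-0.6],[0,0,-0.9,0,0,0,-0.6],[0,0,-0.5,0,0,0,-0.6]]'
python3 -m creep '[[0,0,0,0,0,-0.6,0.5],[0,0,0,0,0,-0.6,1],[0,0,0,0,0,-0.63,1],[0.1,-0.7,0,0,0,0,1],[0.1,-0.9,0,0,0,0,1],[0.1,-0.9,0,0,0,0,1],[0.1,-0.9,0,0,0,0,1],[0.1,-0.7,0,0,0,0,1],[0.13,-0.4,0,0,0,0,1],[0,0,0,0,0,0,1]]'
python3 - <<'E'
from h import *
goto([.564,-.262,.065],195.5)
k=get_calibration("wrist");p,d=snapshot("wrist");W=cloud("wrist",d,k);H=hsv(p);h,s=H[...,0],H[...,1];z=W[...,2]
m=big((z>.08)&(z<.1)&(h>100)&(h<130)&(s>100));print("ruler",rect(W[m]),np.median(W[m][:,2]),W[m].min(0))
for c in("top","side"):
    p,d=snapshot(c);W=cloud(c,d);H=hsv(p);h,s=H[...,0],H[...,1];z=W[...,2]
    m=((h<8)|(h>172))&(s>120)&(z>.125)&(z<.15)&(np.abs(W[...,1]+.15)<.06)&(abs(W[...,0]-.55)<.1)
    print(c,m.sum(),m.sum() and (rect(W[m]),np.median(W[m][:,2])))
    m=(W[...,1]<-.2)&(z>.085)&(z<.1)&(h>100)&(h<130)&(s>100);print(m.sum(),m.sum() and rect(W[big(m)]))
E
```

```text
time: 14.2
ee_pos: [0.5496, -0.1493, 0.1629]
tcp_rot: [0.001, -0.039, 0.999, -0.001]
contact_force: [0.8, -0.3, -0.6]
opening: 0.8
grip_force: 0.0
time: 15.2
ee_pos: [0.5632, -0.263, 0.1603]
tcp_rot: [-0.0, -0.134, 0.991, -0.0]
contact_force: [0.6, 0.0, 0.8]
opening: 0.001
grip_force: 0.0
t 15.2 yaw -164.6 tilt 0.02 pos [ 0.5632 -0.263   0.1603] F [0.6 0.  0.8] | az -0.02 dx dy dz [-0.04  0.03  3.81]
ruler (array([ 540.3, -270.6]), [150.2, 32.2], 15.9) 0.09241652507173909 [ 0.46409414 -0.30589673  0.08733621]
top 700 ((array([ 548.5, -147.9]), [132.7, 32.3], 4.3), np.float64(0.13942858636908073))
728 (array([ 545.5, -267.3]), [159.9, 31.8], 15.7)
side 508 ((array([ 549.4, -145.5]), [133.0, 35.8], 3.8), np.float64(0.13870403601607662))
273 (array([ 545.6, -265.8]), [158.1, 37.5], 15.3)
```

The stapler stands on the riser (centre (0.549,-0.147), top 0.139). Next I press on the ruler.

```bash
python3 -m creep '[[0,0,0.6,0,0,0,1],[0,0,0.9,0,0,0,1],[0,0,0.9,0,0,0,1],[0,0,0.7,0,0,0,1],[0,0,0.4,0,0,0,1],[0,0,0.2,0,0,0,1],[0,0,0.1,0,0,0,1],[0,0,0.05,0,0,0,1],[0,0,0.03,0,0,0,1],[0,0,0,0,0,0,1]]'
python3 -m creep '[[0,0,0.02,0,0,0,1],[0,0,0.02,0,0,0,1],[0,0,0.02,0,0,0,1],[0,0,0,0,0,0,1],[0,0,0,0,0,0,1],[0,0,0,0,0,0,1],[0,0,0,0,0,0,1],[0,0,0,0,0,0,1],[0,0,0,0,0,0,1],[0,0,0,0,0,0,1]]'
```

```text
time: 16.35
ee_pos: [0.5638, -0.2618, 0.064]
tcp_rot: [0.0, -0.135, 0.991, -0.0]
contact_force: [0.2, 0.6, -0.1]
opening: 0.0
grip_force: 0.0
time: 17.35
ee_pos: [0.5637, -0.2617, 0.0626]
tcp_rot: [0.0, -0.135, 0.991, -0.0]
contact_force: [-1.2, 0.7, 5.4]
opening: -0.0
grip_force: 2.8
```

```bash
python3 -m creep '[[0,0,0.03,0,0,0,1],[0,0,0.03,0,0,0,1],[0,0,0,0,0,0,1],[0,0,0,0,0,0,1],[0.1,0,0,0,0,0,1],[0.1,0,0,0,0,0,1],[0.2,0,0,0,0,0,1],[0,0,0,0,0,0,1],[0,0,0,0,0,0,1],[0,0,0,0,0,0,1]]'
python3 - <<'E'
from h import *
goto([.506,-.278,.06],195.5)
for c in("top","side"):
    p,d=snapshot(c);W=cloud(c,d);H=hsv(p);h,s=H[...,0],H[...,1];z=W[...,2]
    m=(W[...,1]<-.2)&(z>.085)&(z<.1)&(h>100)&(h<130)&(s>100);print(m.sum(),m.sum() and rect(W[m]))
E
```

```text
time: 18.35
ee_pos: [0.5557, -0.2653, 0.0626]
tcp_rot: [0.002, -0.135, 0.991, -0.001]
contact_force: [0.1, 0.8, 13.9]
opening: -0.001
grip_force: 6.6
t 18.35 yaw -164.5 tilt 0.26 pos [ 0.5557 -0.2653  0.0626] F [ 0.1  0.8 13.9] | az -0.01 dx dy dz [2.05 0.04 0.1 ]
628 (array([ 537.7, -271.2]), [159.5, 33.0], 15.4)
245 (array([ 538.8, -271.6]), [158.3, 37.9], 17.3)
```

```bash
python3 -m creep '[[0.15,0,0,0,0,0,1],[0.3,0,0,0,0,0,1],[0.4,0,0,0,0,0,1],[0.4,0,0,0,0,0,1],[0.4,0,0,0,0,0,1],[0.4,0,0,0,0,0,1],[0.4,0,0,0,0,0,1],[0.25,0,0,0,0,0,1],[0.1,0,0,0,0,0,1],[0,0,0,0,0,0,1]]'
python3 - <<'E'
from h import *
goto([.506,-.278,.06],195.5)
for c in("top","side"):
    p,d=snapshot(c);W=cloud(c,d);H=hsv(p);h,s=H[...,0],H[...,1];z=W[...,2]
    m=(W[...,1]<-.2)&(z>.08)&(z<.1)&(h>100)&(h<130)&(s>100);print(m.sum(),m.sum() and rect(W[m]))
E
```

```text
time: 19.45
ee_pos: [0.4882, -0.2843, 0.0625]
tcp_rot: [0.002, -0.134, 0.991, -0.002]
contact_force: [0.5, -0.4, 14.7]
opening: 0.004
grip_force: 7.0
t 19.45 yaw -164.5 tilt 0.28 pos [ 0.4882 -0.2843  0.0625] F [ 0.5 -0.4 14.7] | az -0.01 dx dy dz [-0.75  0.05  0.1 ]
640 (array([ 470.7, -290.3]), [158.3, 33.3], 15.7)
255 (array([ 470.6, -288.5]), [158.9, 36.5], 15.5)
```

```bash
python3 -m creep '[[0,0,-0.3,0,0,0,1],[0,0,-0.7,0,0,0,1],[0,0,-0.8,0,0,0,0],[0.2,0,-0.2,0,0,0,-0.6],[0.6,0,0,0,0,0,-0.6],[0.8,0,0,0,0,0,-0.6],[0.8,0,0,0,0,0,-0.6],[0.4,0,0,0,0,0,-0.6],[0.12,0,0,0,0,0,-0.6],[0,0,0,0,0,0,-0.6]]'
python3 - <<'E'
from h import *
k=get_calibration("wrist");p,d=snapshot("wrist");cv2.imwrite("pics/w5.png",p);W=cloud("wrist",d,k);H=hsv(p);h,s=H[...,0],H[...,1];z=W[...,2]
m=big((z>.08)&(z<.1)&(h>100)&(h<130)&(s>100));r=rect(W[m]);print("ruler",r,np.median(W[m][:,2]),W[m].min(0))
goto([.4177,-.3047,.053],195.5)
p,d=snapshot("top");W=cloud("top",d);H=hsv(p);h,s=H[...,0],H[...,1];z=W[...,2]
m=(W[...,1]<-.2)&(z>.08)&(z<.1)&(h>100)&(h<130)&(s>100);print(m.sum(),m.sum() and rect(W[m]))
E
```

```text
time: 20.55
ee_pos: [0.4157, -0.3024, 0.1103]
tcp_rot: [-0.0, -0.134, 0.991, 0.0]
contact_force: [0.1, 0.2, -0.3]
opening: 0.803
grip_force: 0.0
ruler (array([ 463.6, -293.2]), [149.8, 32.3], 15.8) 0.09240998247805376 [ 0.38774962 -0.3283732   0.08858653]
t 20.6 yaw -164.5 tilt 0.01 pos [ 0.4162 -0.3024  0.1104] F [ 1.1  0.3 -0.1] | az -0.01 dx dy dz [-0.03 -0.11  2.29]
651 (array([ 476.7, -287.6]), [145.0, 31.8], 15.8)
```

View pics/w5.png

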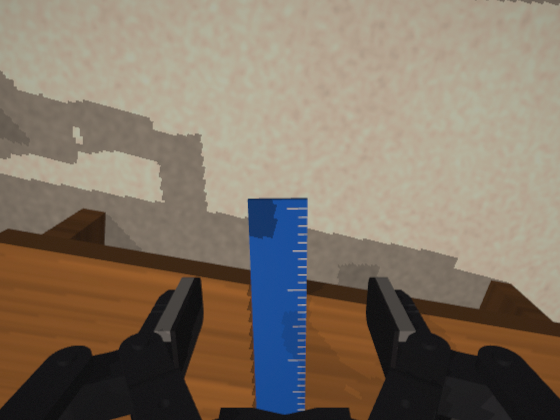

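The ruler's end b juts out about 54 mm past the edge (end at row 200, edge at row 280), between the fingers. I descend and grip.

```bash
python3 -m creep '[[0,-0.08,0.3,0,0,0,-0.6],[0,0,0.6,0,0,0,-0.6],[0,0,0.6,0,0,0,-0.6],[0,0,0.5,0,0,0,-0.6],[0,0,0.3,0,0,0,-0.6],[0,0,0,0,0,0,-0.6],[0,0,0,0,0,0,0],[0,0,0,0,0,0,1],[0,0,0,0,0,0,1],[0,0,0,0,0,0,1]]'
python3 -m creep '[[0,0,0,0,0,0,1],[0,0,0,0,0,0,1],[0,0,0,0,0,0,1],[0,0,0,0,0,0,1],[0,0,0,0,0,0,1],[0,0,-0.1,0,0,0,1],[0,0,-0.2,0,0,0,1],[0,0,-0.2,0,0,0,1],[0,0,-0.2,0,0,0,1],[0,0,-0.1,0,0,0,1]]'
python3 - <<'E'
from h import *
goto([.4177,-.3047,.053],195.5)
k=get_calibration("wrist");p,d=snapshot("wrist");W=cloud("wrist",d,k);H=hsv(p);h,s=H[...,0],H[...,1];z=W[...,2]
m=big((z>.06)&(z<.2)&(h>100)&(h<130)&(s>100));q=W[m];print("wrist ruler",rect(q),np.percentile(q[:,2],[5,50,95]))
p2,d=snapshot("side");W=cloud("side",d);H=hsv(p2);h,s=H[...,0],H[...,1];z=W[...,2]
m=(W[...,1]<-.2)&(z>.08)&(z<.2)&(h>100)&(h<130)&(s>100);q=W[m];A=np.c_[q[:,:2]-q[:,:2].mean(0),np.ones(len(q))];print("side",rect(q),np.linalg.lstsq(A,q[:,2],rcond=None)[0])
cv2.imwrite("pics/c6.png",np.hstack([cv2.resize(p,(400,300)),cv2.resize(p2[80:230,210:410],(400,300))]))
E
```

```text
time: 21.65
ee_pos: [0.417, -0.3047, 0.0536]
tcp_rot: [0.0, -0.135, 0.991, -0.0]
contact_force: [0.7, -1.1, 2.1]
opening: 0.347
grip_force: 59.0
time: 22.65
ee_pos: [0.4168, -0.3044, 0.0737]
tcp_rot: [0.0, -0.135, 0.991, -0.0]
contact_force: [0.8, -0.9, -0.8]
opening: 0.345
grip_force: 59.2
t 22.65 yaw -164.5 tilt 0.03 pos [ 0.4168 -0.3044  0.0737] F [ 0.8 -0.9 -0.8] | az -0.0 dx dy dz [-0.03 -0.02  0.83]
wrist ruler (array([ 441.6, -299.5]), [104.9, 34.6], 15.0) [0.11104314 0.11197106 0.11301046]
side (array([ 470.7, -288.4]), [158.1, 36.7], 16.1) [-0.00936743  0.01523287  0.11264763]
```

View pics/c6.png

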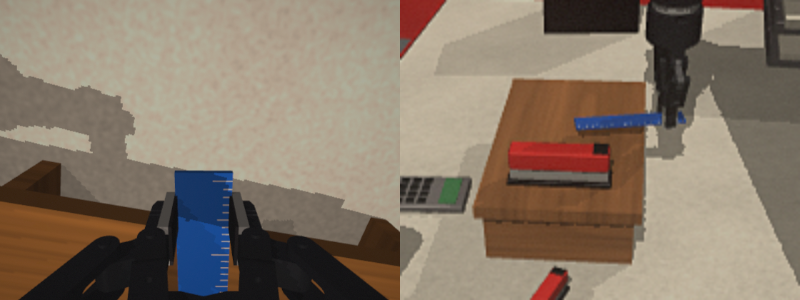

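The ruler is held level at its end and clear of the riser. Now I carry it to the tray.

```bash
python3 -m creep '[[0,0,-0.3,0,0,0,1],[0,0,-0.6,0,0,0,1],[0,0,-0.8,0,0,0,1],[0,0,-0.9,0,0,0,1],[0,0,-0.8,0,0,0.1,1],[0,0,-0.6,0,0,0.3,1],[0,0,-0.3,0,0,0.3,1],[0,0,0,0,0,0.17,1],[-0.1,0.2,0,0,0,0,1],[-0.2,0.5,0,0,0,0,1]]'
python3 -m creep '[[-0.3,0.7,0,0,0,0,1],[-0.3,0.8,0,0,0,0,1],[-0.3,0.9,0,0,0,0,1],[-0.3,0.9,0,0,0,0,1],[-0.3,0.9,0,0,0,0,1],[-0.3,0.9,0,0,0,0,1],[-0.3,0.9,0,0,0,0,1],[-0.3,0.9,0,0,0,0,1],[-0.3,0.9,0,0,0,0,1],[-0.3,0.9,0,0,0,0,1]]'
python3 -m creep '[[-0.3,0.9,0,0,0,0,1],[-0.3,0.9,0,0,0,0,1],[-0.3,0.9,0,0,0,0,1],[-0.3,0.9,0,0,0,0,1],[-0.3,0.9,0,0,0,0,1],[-0.3,0.9,0,0,0,0,1],[-0.3,0.9,0,0,0,0,1],[-0.3,0.9,0,0,0,0,1],[-0.2,0.8,0,0,0,0,1],[-0.1,0.6,0,0,0,0,1]]'
python3 -m creep '[[-0.1,0.4,0,0,0,0,1],[-0.1,0.2,0,0,0,0,1],[0,0.1,0,0,0,0,1],[0,0,0,0,0,0,1],[0,0,0,0,0,0,1],[0,0,0,0,0,0,1],[0,0,0,0,0,0,1],[0,0,0,0,0,0,1],[0,0,0,0,0,0,1],[0,0,0,0,0,0,1]]'
cat > look.py <<'E'
from h import *
goto([.486,.187,-.025],190.3)
for c in("top","side"):
    p,d=snapshot(c);W=cloud(c,d);H=hsv(p);h,s=H[...,0],H[...,1];x,y,z=W[...,0],W[...,1],W[...,2]
    m=(y>.1)&(y<.28)&(x>.4)&(x<.68)&(z<.3)&(h>100)&(h<130)&(s>100)&(d>0)
    if m.sum()>20:
        q=W[big(m)];A=np.c_[q[:,:2]-q[:,:2].mean(0),np.ones(len(q))];print(c,len(q),rect(q),np.linalg.lstsq(A,q[:,2],rcond=None)[0].round(3))
E
python3 look.py
```

```text
time: 23.75
ee_pos: [0.4206, -0.2854, 0.1799]
tcp_rot: [-0.0, -0.089, 0.996, 0.0]
contact_force: [0.3, 0.8, -0.9]
opening: 0.345
grip_force: 59.3
time: 24.75
ee_pos: [0.4552, -0.0563, 0.18]
tcp_rot: [-0.001, -0.09, 0.996, 0.0]
contact_force: [0.3, -0.9, -0.7]
opening: 0.345
grip_force: 59.3
time: 25.75
ee_pos: [0.4831, 0.1671, 0.18]
tcp_rot: [-0.001, -0.09, 0.996, 0.0]
contact_force: [0.1, -1.6, -1.1]
opening: 0.348
grip_force: 59.3
time: 26.75
ee_pos: [0.486, 0.1833, 0.1806]
tcp_rot: [0.0, -0.089, 0.996, -0.0]
contact_force: [0.1, -0.1, -0.8]
opening: 0.347
grip_force: 59.3
t 26.75 yaw -169.8 tilt 0.0 pos [0.486  0.1833 0.1806] F [ 0.1 -0.1 -0.8] | az -0.01 dx dy dz [-0.03  0.15  8.22]
top 198 (array([577.4, 191.7]), [84.6, 15.5], 9.3) [-0.002 -0.018  0.219]
side 691 (array([556.1, 209.1]), [126.3, 59.9], 7.1) [-0.023  0.065  0.22 ]
```

```bash
python3 -m creep '[[0,0.15,0.5,0,0,0,1],[0,0,0.9,0,0,0,1],[0,0,0.9,0,0,0,1],[0,0,0.9,0,0,0,1],[0,0,0.9,0,0,0,1],[0,0,0.9,0,0,0,1],[0,0,0.9,0,0,0,1],[0,0,0.9,0,0,0,1],[0,0,0.7,0,0,0,1],[0,0,0.4,0,0,0,1]]'
python3 -m creep '[[0,0,0.2,0,0,0,1],[0,0,0.1,0,0,0,1],[0,0,0.02,0,0,0,1],[0,0,0,0,0,0,1],[0,0,0,0,0,0,1],[0,0,0,0,0,0,1],[0,0,0,0,0,0,1],[0,0,0,0,0,0,1],[0,0,0,0,0,0,1],[0,0,0,0,0,0,1]]'
python3 look.py
```

```text
time: 27.85
ee_pos: [0.4845, 0.1869, -0.0183]
tcp_rot: [-0.001, -0.089, 0.996, -0.0]
contact_force: [0.4, -0.3, -0.5]
opening: 0.339
grip_force: 59.3
time: 28.85
ee_pos: [0.4853, 0.187, -0.025]
tcp_rot: [-0.0, -0.089, 0.996, -0.0]
contact_force: [-0.2, -0.4, -0.4]
opening: 0.343
grip_force: 59.3
t 28.85 yaw -169.7 tilt 0.0 pos [ 0.4853  0.187  -0.025 ] F [-0.2 -0.4 -0.4] | az -0.01 dx dy dz [-0.03 -0.01  0.  ]
top 33 (array([602.6, 193.9]), [39.0, 8.9], 23.2) [ 0.054 -0.196  0.014]
side 640 (array([558. , 196.8]), [125.0, 47.0], 8.0) [-0.008  0.033  0.014]
```

```bash
python3 -m creep '[[0,0,0.08,0,0,0,1],[0,0,0.06,0,0,0,1],[0,0,0.04,0,0,0,1],[0,0,0.03,0,0,0,1],[0,0,0,0,0,0,1],[0,0,0,0,0,0,1],[0,0,0,0,0,0,1],[0,0,0,0,0,0,1],[0,0,0,0,0,0,1],[0,0,0,0,0,0,1]]'
python3 look.py
```

```text
time: 29.95
ee_pos: [0.4857, 0.1871, -0.0269]
tcp_rot: [0.001, -0.089, 0.996, 0.0]
contact_force: [-15.2, -4.9, 52.7]
opening: 0.344
grip_force: 87.4
t 29.95 yaw -169.7 tilt 0.1 pos [ 0.4857  0.1871 -0.0269] F [-15.2  -4.9  52.7] | az -0.01 dx dy dz [-0.01 -0.01 -0.08]
top 34 (array([602. , 195.2]), [39.2, 8.7], 18.3) [-0.062  0.092  0.012]
side 643 (array([549.7, 203.2]), [140.2, 70.2], 168.5) [-0.049  0.163  0.013]
```

The fingertips have reached the tray floor (52 N), with the ruler's underside about 5 mm above it. I back off slightly and tilt so the far end rests on the floor before release.

```bash
python3 -m creep '[[0,0,-0.07,0,0,0,1],[0,0,-0.07,0,0,0,1],[0,0,0,0,0.1,0,1],[0,0,0,0,0.1,0,1],[0,0,0,0,0.1,0,1],[0,0,0,0,0.08,0,1],[0,0,0,0,0,0,1],[0,0,0,0,0,0,1],[0,0,0,0,0,0,1],[0,0,0,0,0,0,1]]'
python3 look.py
```

```text
time: 31.05
ee_pos: [0.4842, 0.1868, -0.0266]
tcp_rot: [-0.021, -0.089, 0.996, -0.002]
contact_force: [-6.4, -0.7, 13.0]
opening: 0.345
grip_force: 66.7
t 31.05 yaw -169.7 tilt 2.43 pos [ 0.4842  0.1868 -0.0266] F [-6.4 -0.7 13. ] | az -0.01 dx dy dz [-0.07 -0.01 -0.06]
top 17 (array([470.3, 169.3]), [18.7, 11.8], 103.4) [-2.042 -8.85   0.036]
side 629 (array([550.8, 203.4]), [137.9, 71.6], 168.8) [-0.07   0.113  0.01 ]
```

```bash
python3 -m creep '[[0,0,0,0,0,0,0.3],[0,0,0,0,0,0,0.28],[0,0,0,0,0,0,0.26],[0,0,0,0,0,0,0.23],[0,0,0,0,0,0,0.2],[0,0,0,0,0,0,0.1],[0,0,0,0,0,0,0],[0,0,0,0,0,0,-0.1],[0,0,0,0,0,0,-0.1],[0,0,0,0,0,0,-0.1]]'
python3 -m creep '[[0,0,-0.1,0,0,0,-0.1],[0,0,-0.3,0,0,0,-0.1],[0,0,-0.6,0,0,0,-0.1],[0,0,-0.9,0,0,0,-0.1],[0,0,-0.9,0,0,0,-0.1],[0,0,-0.9,0,0,0,-0.1],[0,0,-0.9,0,0,0,-0.1],[0,0,-0.9,0,0,0,-0.1],[0.5,0,-0.7,0,0,0,-0.1],[0.5,0,-0.3,0,0,0,-0.1]]'
python3 -m creep '[[1,0,0,0,0,0,-0.1],[1,0,0,0,0,0,-0.1],[1,0,0,0,0,0,-0.1],[1,0,0,0,0,0,-0.1],[0.6,0,0,0,0,0,-0.1],[0,0,0,0,0,0,-0.1],[0,0,0,0,0,0,-0.1],[0,0,0,0,0,0,-0.1],[0,0,0,0,0,0,-0.1],[0,0,0,0,0,0,-0.1]]'
cat >> look.py <<'E'
    cv2.imwrite(f"pics/end_{c}.png",p)
    m=((h<8)|(h>172))&(s>120)&(z>.125)&(z<.15)&(abs(y+.15)<.06)&(abs(x-.55)<.1);print("stapler",m.sum() and (rect(W[m]),np.median(W[m][:,2])))
a,b=[cv2.imread(f"pics/end_{c}.png") for c in("top","side")]
cv2.imwrite("pics/end.png",np.hstack([cv2.resize(a,(400,300)),cv2.resize(b,(400,300))]))
E
python3 look.py
```

```text
time: 32.15
ee_pos: [0.4853, 0.187, -0.0267]
tcp_rot: [-0.02, -0.089, 0.996, -0.002]
contact_force: [-0.4, -0.2, 0.0]
opening: 0.546
grip_force: 0.0
time: 33.15
ee_pos: [0.4677, 0.1839, 0.1387]
tcp_rot: [-0.018, -0.089, 0.996, -0.002]
contact_force: [0.2, 0.2, 0.4]
opening: 0.551
grip_force: 0.0
time: 34.15
ee_pos: [0.3544, 0.1633, 0.1411]
tcp_rot: [-0.02, -0.089, 0.996, -0.002]
contact_force: [0.2, -0.3, 0.7]
opening: 0.55
grip_force: 0.0
t 34.15 yaw -169.8 tilt 2.29 pos [0.3544 0.1633 0.1411] F [ 0.2 -0.3  0.7] | az -0.01 dx dy dz [-5.35 -0.01  6.64]
top 656 (array([540.5, 197.7]), [160.1, 32.5], 9.6) [0.002 0.001 0.007]
stapler ((array([ 548.8, -148. ]), [132.7, 32.1], 4.3), np.float64(0.13938136965602077))
side 854 (array([541.6, 196.5]), [160.8, 38.1], 10.4) [-0.     0.013  0.008]
stapler ((array([ 549.4, -144.9]), [133.2, 34.0], 3.6), np.float64(0.1389052201342995))
```

View pics/end.png

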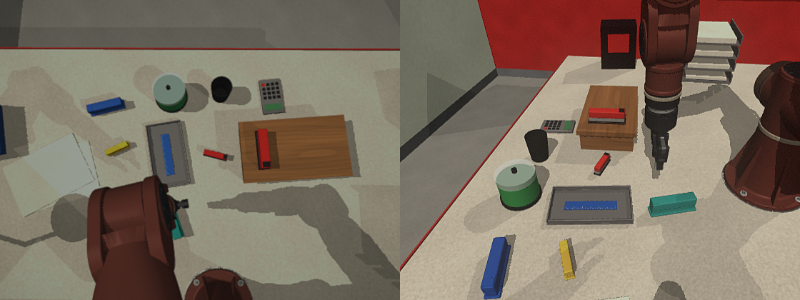

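The ruler lies flat in the middle of the tray (top at 7 mm) and the stapler stands on the riser. The calculator, spindle and cup look unmoved, and the arm is clear.

```bash
python3 -c "
from rig import ctrl
print(ctrl.hand_in())"
```

```text
the job is handed in; nothing more can be done
None
```

I handed the job in at about 34 s: the stapler stands upright on the riser, the ruler lies flat on the tray floor, and the calculator, spindle and pen cup look unmoved; on the first grasp the fingers shut on top of the stapler without moving it, because the reported tool height was about 33 mm too low.

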